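Clear the reader's bay and shut its lid

TASK

The test reader standing in front of you cannot be shut because a dropper bottle has been left standing in its bay, under the open lid. Take the bottle out and stand it upright in the shallow tray beside the reader, then swing the reader's lid over and shut it fully. Leave the cartridge, the carton and the timer behind the reader where they are.

Things in the scene. Friction and masses are not known exactly. Their poses are not given: they have to be found in the camera images.
- reader: White benchtop test reader, 194 (its x) x 210 (y) x 120 mm tall, fixed to the table; origin at the centre of its underside, x points from its front (towards the robot) to its rear, y to its left, z up. Its left half (y from -10 to +105 mm) is a solid housing 120 mm tall; the right half (y from -99 to -11 mm) is the open bay with the hinged lid over it; a thin side wall 100 mm tall closes the bay on the right (y = -105 to -99 mm). The bay is open to the front.
- bay (a point): Point on the floor of the bay, 58 mm above the table, midway between the bay's side walls (reader x = +10, y = -55 mm). Here the floor is 88 mm wide and almost level (3 degrees, rising to the rear) from reader x = -29 to +52 mm; behind it a step rises to 80 mm above the table, in front it slopes steeply down. The shut lid leaves about 50 mm of height over this floor.
- reader_lid (a joint): Lid angle in rad: 0 fully shut, grows as the lid swings up and back, stop at 2.53; it starts at 2.2 to 2.4, leaning back past upright, its outside facing the rear. The lid weighs 0.09 kg, is 87 mm wide and has a stiff friction hinge (0.06 N m, some damping): it mostly stays where it is left or sinks slowly, so it must be pushed over and down until shut. A push of 1 to 3 N moves it.
- lid_hinge (a point): Point on the lid's hinge axis, mid-width of the lid, 94 mm above the table at the rear of the reader (reader x = +81, y = -55 mm). The axis is parallel to the reader's y. Fixed.
- lid_lip (a point): Middle of the lid's free front lip; moves with the lid. 171 mm from the hinge axis: when shut it is at reader x = -80, y = -55 mm, 38 mm above the table. The shut lid's outside is 103 mm above the table at reader x = -20, 117 mm at x = +5 and 120 mm at x from +20 to +50 mm; in front of x = -20 it slopes straight down to the lip.
- cartridge: Bystander: white test cartridge lying flat, 62 x 47 x 21 mm, with a round cap on top, on the table behind the reader; origin at the centre of its underside.
- tray: Shallow cream tray, 194 (its x) x 284 (y) x 26 mm, loose on the table to the right of the reader; origin at the centre of its underside. Floor 2.4 mm thick, 168 x 258 mm flat inside the rims. A flat swab pouch (26 x 185 x 10 mm) lies in it along the side at x = -62 mm, parallel to the tray's y.
- dropper: Slim white dropper bottle: round body 27 mm in diameter and 58 mm tall, then a narrower nozzle of 18 mm, 84 mm tall in all, about 22 g; origin at the centre of its underside, z up. It starts standing on the bay floor of the reader, within 25 mm of the point bay, and is too tall for the lid to shut over it.
- kit_box: Bystander: small carton, 65 x 101 x 50 mm tall, behind the reader to the left; origin at the centre of its underside.
- timer: Bystander: bench timer lying flat, 62 x 67 x 20 mm, behind the reader; origin at the centre of its underside.
Mind the look-alikes: they are no part of the job. Leave any blue or red look-alike of the dropper alone.

How it is judged:
On the way, in this order (a step that is already met when the one before it is completed fails the run):
1. the dropper bottle is out of the bay and in the tray, the lid still open (x of dropper in the frame of tray between -0.08 and 0.08 m and y of dropper in the frame of tray between -0.125 and 0.125 m and z of dropper in the frame of tray below 0.02 m and value of joint reader_lid above 0.5 rad), for 0.2 s.
2. the lid is fully shut (value of joint reader_lid below 0.06 rad), for 0.2 s.
At the end, for the whole second after the job is handed in: The dropper bottle stands at rest in the tray (its centre inside the rims, underside less than 20 mm above the tray's underside), upright within 0.2 rad, and the reader's lid is shut to within 0.06 rad (the lip within about 10 mm of its closed place) (x of dropper in the frame of tray between -0.08 and 0.08 m and y of dropper in the frame of tray between -0.125 and 0.125 m and z of dropper in the frame of tray below 0.02 m and angle between dropper's own z axis and vertical below 0.2 rad and linear speed of dropper below 0.02 m/s and value of joint reader_lid below 0.06 rad); the robot touches nothing.
It fails at once if the cartridge, the carton or the timer is moved more than 40 mm (distance of any of cartridge, kit_box, timer from where it was at the start of the episode above 0.04 m).
It also fails if it takes over 51 s, if anything falls off the work surface, if the arm or the gripper's body presses on something with over 40 N, if the wrist force passes 120 N, or if a joint passes its speed limit or range.

ROBOT

A 6-joint arm with a two-finger parallel gripper is mounted at the origin on a cart in front of the work surface, level with it; the furniture and walls round the work are solid. World frame = base frame: x ahead of the robot, y to its left, z up, the work surface at z = 0. Lengths are in m, angles in rad, forces in N, time in s.
With the tool pointing down it reaches from about 0.25 to 0.725 m from the base axis. Payload 4 kg.
Tool frame: the origin (TCP) lies at the very end of the fingers, on their centre line; the grasp point (between the pads) lies 19 mm behind it; z points along the fingers, y is the line along which they close (so a half turn about z gives the same grasp; the last joint's range is limited). The gripper opens to 85 mm and grips with 20 to 120 N. Pads are 22 mm wide; open, the fingers measure 114 mm over their backs; the gripper's body (76 mm by 85 mm) begins 54 mm behind the grasp point. The pads swing forward as they close: fully open they stand 13 mm farther back than shut.
Start: joints at [-1.194, 0.241, 0.005, 1.335, 0, 1.571], TCP at [0.184, -0.465, 0.231] pointing down, gripper open.
Joint ranges: [-2.72, 2.72], [-1.05, 1.87], [-1.09, 1.28], [-1.99, 2.15], [-1.42, 1.44], [-3.14, 3.14]. Speed limits (rad/s): [2.79, 2.79, 3.14, 3.14, 3.14, 3.14].

INTERFACE

Orientations are given as a unit quaternion [w, x, y, z].
In Python, from rig import monitor, snapshot, calibration, job_done gives the robot as it stands.
- The arm moves only by the tool send_rows, never from a script. Its argument "deltas" is a list of rows, each an object of numbers: "gripper": the opening, from 0 (shut) to 1 (fully open); "dx", "dy", "dz": the shift along the tool's x, y, z normalised to -1 to 1, where 1 is 0.025 m; "ax", "ay", "az": the turn, a rotation vector about the tool's x, y, z normalised to -1 to 1, where 1 is 6 degrees. In form: [{"gripper": .., "dx": .., "dy": .., "dz": .., "ax": .., "ay": .., "az": ..}, ...]. A call has exactly 10 rows; each row shifts and turns the commanded pose from where the row before left it, along the tool's axes as they then stand; what a row does not reach is not made up. A row lasts 1/12 s, in which the tool goes at most 41.7 mm and 7.16 degrees, less where a joint would pass 70% of its speed; a pose out of reach is approached as far as the arm can. A call with a number of a shift or a turn outside -1 to 1 is refused whole. A call with a gripper value outside its range is refused whole. The fingers move at their own pace and stop on an object; "squeeze" is the grip in N (left out, the last holds). Time passes only in rows, so rows that do not move let the fingers close, or fill a call up. It gives the time, the measured TCP pose, the force, the opening and the grip force at its end, in the units of the state.
- monitor.sense(): the state, without advancing time (a new reading comes with each control period).
- snapshot(name): name is "scene" or "top" or "wrist"; returns the picture (480x640x3 uint8, red, green, blue); there is no depth.
- calibration(name): a dict with "fov_y" (degrees; the focal length in pixels is half the picture's height over the tangent of half this angle, whatever the lens; pixels are square), "cx", "cy" (the principal point, pixels), "T" (4x4, takes a point from camera to world coordinates). Camera axes: x right, y down, z forward; pixel columns grow to the right and rows downward; lengths in m; the calibration is good to about 2 mm. The wrist camera is an equidistant fisheye: a pixel r from the principal point sees the ray r / f radians off the axis. A picture is of the moment at which its call begins: read the wrist's pose just before it. calibration takes no time and is no camera call; for the wrist camera it gives the pose at the moment of the call.
- job_done(): hands the job in; it is judged then, once.
The state is a dict: "time_s": time; "qpos": joint angles; "qd": joint speeds; "joint_efforts": joint torques, N m; "tool_pos": TCP position; "ee_rot": TCP orientation; "contact_force": force on the tool from outside, world axes, zero at the start; "ft_torque": the same for the moment, N m; "gripper_width": finger opening in m; "finger_force": force on a finger pad.
Only numpy, scipy, OpenCV 4.12 (cv2) and the standard library are available. Lean on these libraries where they do the work, as an engineer would, in place of code of your own. Each camera call takes 0.05 s, during which the arm holds its last target. There are 200 camera calls.

## Working session

There is one attempt and no reset: what is moved stays moved. The work goes in short steps, Python scripts to look and compute and a tool call to move; the robot and the scene stay as the last step left them, time stands still between calls to the robot, and variables do not carry over. Pictures are saved under pics/ and viewed, at most 10 in all, crops included, and the job is handed in when it is done.

Besides the shell and the picture viewer there is one more tool, called after "Request:" by a JSON object that holds its "op" and its "data". send_rows: Moves the arm, as the interface text tells. Its arguments: {"type":"object","properties":{"deltas":{"type":"array","items":{"type":"object","properties":{"gripper":{"type":"number"},"dx":{"type":"number"},"dy":{"type":"number"},"dz":{"type":"number"},"ax":{"type":"number"},"ay":{"type":"number"},"az":{"type":"number"}}}},"squeeze":{"type":"number"}},"required":["deltas"]}

```bash
mkdir -p pics; ls
python3 - <<'E'
from rig import monitor,snapshot,calibration
import cv2,numpy as np
for n in("scene","top"):
    cv2.imwrite(f"pics/{n}0.png",snapshot(n)[:,:,::-1])
    c=calibration(n);print(n,c["fov_y"],c["cx"],c["cy"],np.round(c["T"],3).tolist())
s=monitor.sense();print(s["time_s"],s["tool_pos"],s["ee_rot"],s["gripper_width"])
E
```

```text
pics
scene 52.983141395727884 316.4417925772278 239.27610166330388 [[-0.918, -0.223, 0.329, 0.229], [-0.398, 0.498, -0.771, 0.386], [0.008, -0.838, -0.545, 0.547], [0.0, 0.0, 0.0, 1.0]]
top 45.707028092750164 317.51324661863936 249.65087442649528 [[0.028, -0.994, 0.108, 0.41], [-1.0, -0.029, -0.006, -0.273], [0.009, -0.108, -0.994, 1.082], [0.0, 0.0, 0.0, 1.0]]
0.1 [ 0.18375156 -0.46438153  0.23051621] [-9.29891241e-04  9.82303265e-01  1.87294952e-01 -1.79166646e-04] 0.08521823111812349
```

View pics/scene0.png

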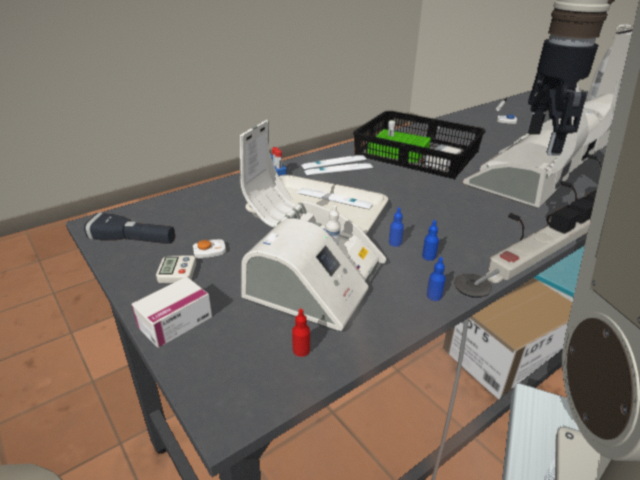

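View pics/top0.png

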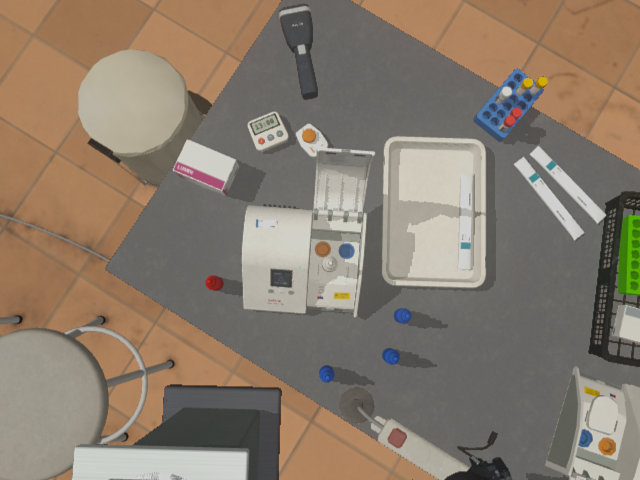

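The scene view shows the reader with its open lid and the nozzle at (332,222). In the top view the reader's housing spans (245–310, 207–312), the bottle tip is near (329,264), and the tray spans (384–487, 137–287) with the pouch at x≈466. I'll zoom in on both.

```bash
cat > h.py <<'E'
import numpy as np
from rig import calibration
def ray(n,u,v):
    c=calibration(n);f=240/np.tan(np.radians(c["fov_y"]/2));T=np.array(c["T"])
    d=T[:3,:3]@np.array([(u-c["cx"])/f,(v-c["cy"])/f,1]);return T[:3,3],d/np.linalg.norm(d)
def plane(n,u,v,z):
    o,d=ray(n,u,v);return o+d*(z-o[2])/d[2]
def two(a,b):
    (o,d),(p,e)=ray(*a),ray(*b)
    t=np.linalg.lstsq(np.c_[d,-e],p-o,rcond=None)[0]
    x,y=o+t[0]*d,p+t[1]*e;return (x+y)/2,np.linalg.norm(x-y)
E
python3 - <<'E'
import cv2,numpy as np
from h import *
a=cv2.imread("pics/top0.png");b=cv2.imread("pics/scene0.png")
A=cv2.resize(a[140:325,235:385],None,fx=3.2,fy=3.2,interpolation=2)
B=cv2.resize(b[115:330,230:390],None,fx=2.7,fy=2.7,interpolation=2)
h=max(A.shape[0],B.shape[0]);o=np.zeros((h,0,3),np.uint8)
P=lambda i:cv2.copyMakeBorder(i,0,h-i.shape[0],0,0,0)
o=np.hstack([P(A[:,130:]),P(B)]);print(o.shape,A.shape,B.shape);cv2.imwrite("pics/z0.png",o)
for n,u,v,z in[("top",244,311,0),("top",245,208,.0),("top",308,208,.12),("top",310,313,0),("top",362,315,0),("top",385,137,.026),("top",487,137,.026),("top",486,287,.026),("top",384,285,.026),("top",329,264,.14)]:print(n,u,v,np.round(plane(n,u,v,z),3))
E
```

```text
(592, 782, 3) (592, 480, 3) (580, 432, 3)
top 244 311 [ 0.407 -0.145  0.   ]
top 245 208 [ 0.604 -0.138  0.   ]
top 308 208 [ 0.586 -0.261  0.12 ]
top 310 313 [ 0.407 -0.269  0.   ]
top 362 315 [ 0.406 -0.367  0.   ]
top 385 137 [ 0.745 -0.402  0.026]
top 487 137 [ 0.751 -0.598  0.026]
top 486 287 [ 0.464 -0.595  0.026]
top 384 285 [ 0.462 -0.405  0.026]
top 329 264 [ 0.489 -0.299  0.14 ]
```

View pics/z0.png

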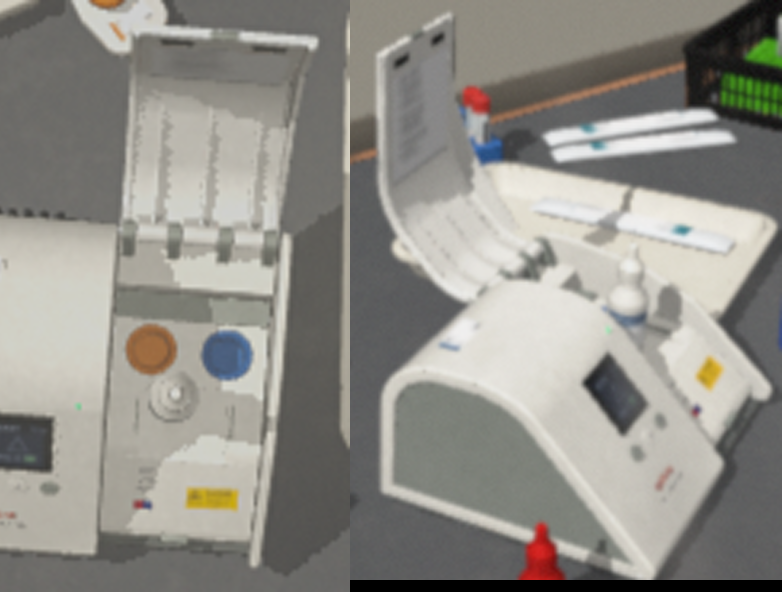

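Bottle tip is at crop (175,393) top and (632,250) scene. The lid lip corners are at (137,32)/(315,40) top and (378,50)/(452,15) scene. I'll triangulate these points.

Run:
```python
from h import *
t=lambda x,y:("top",235+(x+130)/3.2,140+y/3.2)
s=lambda x,y:("scene",230+(x-350)/2.7,115+y/2.7)
for n,a,b in[("tip",t(175,393),s(632,250)),("shoulder",t(173,398),s(628,303)),("lipL",t(137,32),s(380,50)),("lipR",t(315,40),s(452,16)),("wallfront",t(255,563),s(768,392)),("housfrontR",t(97,552),s(722,465))]:
    x,e=two(a,b);print(n,np.round(x,3),round(e,4))
for x,y,z in[(175,393,.142),(173,398,.116),(128,238,.098),(270,247,.098),(283,290,.1),(268,500,.05),(117,228,.12),(113,330,.12)]:print(x,y,np.round(plane(*t(x,y),z),3))
```

```text
tip [ 0.49  -0.301  0.135] 0.002
shoulder [ 0.492 -0.301  0.095] 0.0011
lipL [ 0.65  -0.275  0.254] 0.0017
lipR [ 0.648 -0.36   0.25 ] 0.0031
wallfront [ 0.403 -0.354  0.013] 0.0007
housfrontR [ 0.407 -0.262  0.014] 0.0008
175 393 [ 0.491 -0.301  0.142]
173 398 [ 0.49  -0.301  0.116]
128 238 [ 0.579 -0.274  0.098]
270 247 [ 0.576 -0.352  0.098]
283 290 [ 0.552 -0.359  0.1  ]
268 500 [ 0.44  -0.358  0.05 ]
117 228 [ 0.58  -0.268  0.12 ]
113 330 [ 0.525 -0.268  0.12 ]
```

Poses agree with the given sizes. The reader's origin is about (0.497, -0.258) with yaw ≈ -2°. The bottle is at (0.491, -0.301), within 25 mm of the bay point. The lid is at 2.33 rad and the tray centre at (0.606, -0.50). There isn't room to close across the bay, so I'll grip along the reader's x. First I turn the tool.

Request:
{"op": "send_rows", "data": {"deltas": [{"az": -1,"gripper": 0.6},{"az": -1,"gripper": 0.6},{"az": -1,"gripper": 0.6},{"az": -1,"gripper": 0.6},{"az": -1,"gripper": 0.6},{"az": -1,"gripper": 0.6},{"az": -1,"gripper": 0.6},{"az": -1,"gripper": 0.6},{"az": -1,"gripper": 0.6},{"az": -1,"gripper": 0.6}], "squeeze": 25}}

```text
invalid input at $.deltas[0]: expected keys gripper, dx, dy, dz, ax, ay, az
```

Request:
{"op": "send_rows", "data": {"deltas": [{"az": -1,"gripper": 0.6},{"az": -0.1,"gripper": 0.6},{"gripper": 0.6},{"gripper": 0.6},{"gripper": 0.6},{"gripper": 0.6},{"gripper": 0.6},{"gripper": 0.6},{"gripper": 0.6},{"gripper": 0.6}]}}

```text
invalid input at $.deltas[0]: expected keys gripper, dx, dy, dz, ax, ay, az
```

Request:
{"op": "send_rows", "data": {"deltas": [{"gripper": 0.6,"dx": 0,"dy": 0,"dz": 0,"ax": 0,"ay": 0,"az": -1},{"gripper": 0.6,"dx": 0,"dy": 0,"dz": 0,"ax": 0,"ay": 0,"az": -1},{"gripper": 0.6,"dx": 0,"dy": 0,"dz": 0,"ax": 0,"ay": 0,"az": -1},{"gripper": 0.6,"dx": 0,"dy": 0,"dz": 0,"ax": 0,"ay": 0,"az": -1},{"gripper": 0.6,"dx": 0,"dy": 0,"dz": 0,"ax": 0,"ay": 0,"az": -1},{"gripper": 0.6,"dx": 0,"dy": 0,"dz": 0,"ax": 0,"ay": 0,"az": -1},{"gripper": 0.6,"dx": 0,"dy": 0,"dz": 0,"ax": 0,"ay": 0,"az": -1},{"gripper": 0.6,"dx": 0,"dy": 0,"dz": 0,"ax": 0,"ay": 0,"az": -1},{"gripper": 0.6,"dx": 0,"dy": 0,"dz": 0,"ax": 0,"ay": 0,"az": -1},{"gripper": 0.6,"dx": 0,"dy": 0,"dz": 0,"ax": 0,"ay": 0,"az": -1}], "squeeze": 25}}

```text
time_s: 0.93
tool_pos: [0.1838, -0.4645, 0.2308]
ee_rot: [-0.001, 0.755, 0.655, 0.0]
contact_force: [0.2, -0.5, 0.3]
gripper_width: 0.0511
finger_force: 0.0
```

Request:
{"op": "send_rows", "data": {"deltas": [{"gripper": 0.6,"dx": 0,"dy": 0,"dz": 0,"ax": 0,"ay": 0,"az": -1},{"gripper": 0.6,"dx": 0.6,"dy": 1,"dz": 0,"ax": 0,"ay": 0,"az": 0},{"gripper": 0.6,"dx": 0.6,"dy": 1,"dz": 0,"ax": 0,"ay": 0,"az": 0},{"gripper": 0.6,"dx": 0.6,"dy": 1,"dz": 0,"ax": 0,"ay": 0,"az": 0},{"gripper": 0.6,"dx": 0.6,"dy": 1,"dz": 0,"ax": 0,"ay": 0,"az": 0},{"gripper": 0.6,"dx": 0.6,"dy": 1,"dz": 0,"ax": 0,"ay": 0,"az": 0},{"gripper": 0.6,"dx": 0.6,"dy": 1,"dz": 0,"ax": 0,"ay": 0,"az": 0},{"gripper": 0.6,"dx": 0.6,"dy": 1,"dz": 0,"ax": 0,"ay": 0,"az": 0},{"gripper": 0.6,"dx": 0.6,"dy": 1,"dz": 0,"ax": 0,"ay": 0,"az": 0},{"gripper": 0.6,"dx": 0.6,"dy": 1,"dz": 0,"ax": 0,"ay": 0,"az": 0}]}}

```text
time_s: 1.77
tool_pos: [0.4154, -0.3384, 0.2308]
ee_rot: [-0.001, 0.722, 0.692, -0.0]
contact_force: [0.7, 0.1, -0.3]
gripper_width: 0.0512
finger_force: 0.0
```

Request:
{"op": "send_rows", "data": {"deltas": [{"gripper": 0.6,"dx": 0.6,"dy": 1,"dz": 0,"ax": 0,"ay": 0,"az": 0},{"gripper": 0.6,"dx": 0.6,"dy": 1,"dz": 0,"ax": 0,"ay": 0,"az": 0},{"gripper": 0.6,"dx": 0.4,"dy": 1,"dz": 0,"ax": 0,"ay": 0,"az": 0},{"gripper": 0.6,"dx": 0,"dy": 0,"dz": 0,"ax": 0,"ay": 0,"az": 0},{"gripper": 0.6,"dx": 0,"dy": 0,"dz": 0,"ax": 0,"ay": 0,"az": 0},{"gripper": 0.6,"dx": 0,"dy": 0,"dz": 0,"ax": 0,"ay": 0,"az": 0},{"gripper": 0.6,"dx": 0,"dy": 0,"dz": 0,"ax": 0,"ay": 0,"az": 0},{"gripper": 0.6,"dx": 0,"dy": 0,"dz": 0,"ax": 0,"ay": 0,"az": 0},{"gripper": 0.6,"dx": 0,"dy": 0,"dz": 0,"ax": 0,"ay": 0,"az": 0},{"gripper": 0.6,"dx": 0,"dy": 0,"dz": 0,"ax": 0,"ay": 0,"az": 0}]}}

```text
time_s: 2.6
tool_pos: [0.4905, -0.3032, 0.2316]
ee_rot: [0.0, 0.722, 0.692, 0.0]
contact_force: [-1.1, -0.2, 0.2]
gripper_width: 0.0513
finger_force: 0.0
```

Run:
```python
from rig import monitor,snapshot,calibration
import cv2,numpy as np
s=monitor.sense();print(s["tool_pos"],s["ee_rot"])
c=calibration("wrist");print(c["fov_y"],c["cx"],c["cy"],np.round(c["T"],4).tolist())
cv2.imwrite("pics/w1.png",snapshot("wrist")[:,:,::-1])
```

```text
[ 0.4904604  -0.30322859  0.23157383] [1.49252978e-04 7.22271669e-01 6.91609437e-01 1.93259027e-05]
65.70646984690485 316.97872103944553 235.35680162775503 [[0.999, -0.0421, -0.0119, 0.493], [-0.0438, -0.9631, -0.2657, -0.2365], [-0.0002, 0.266, -0.964, 0.3742], [0.0, 0.0, 0.0, 1.0]]
```

View pics/w1.png

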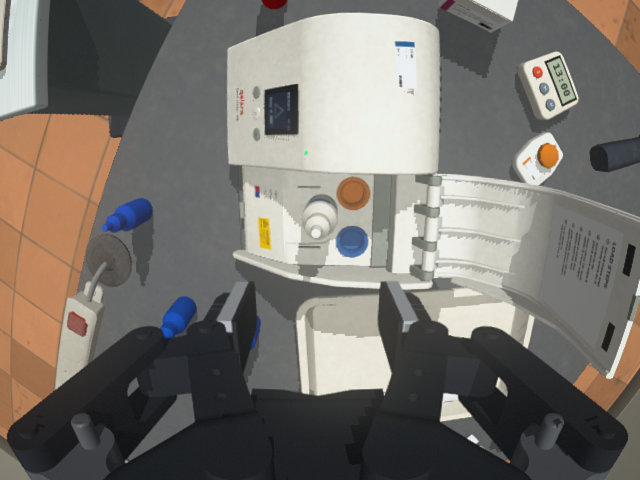

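The wrist view shows the bottle tip at (316,233) and shoulder centre at about (319,217), with the two flat caps behind it. I'll cast those rays.

```bash
cat >> h.py <<'E'
def wray(u,v):
    c=calibration("wrist");f=240/np.tan(np.radians(c["fov_y"]/2));T=np.array(c["T"])
    a,b=u-c["cx"],v-c["cy"];r=np.hypot(a,b)+1e-9;t=r/f
    return T[:3,3],T[:3,:3]@np.array([np.sin(t)*a/r,np.sin(t)*b/r,np.cos(t)])
def wp(u,v,z):
    o,d=wray(u,v);return o+d*(z-o[2])/d[2]
E
python3 - <<'E'
from h import *
for u,v,z in[(316,233,.142),(319,217,.116),(427,268,.098),(433,180,.098),(352,193,.06),(352,241,.06),(330,162,.12),(438,165,.12)]:print(u,v,np.round(wp(u,v,z),4))
E
```

```text
316 233 [ 0.4897 -0.2988  0.142 ]
319 217 [ 0.4919 -0.2941  0.116 ]
427 268 [ 0.5783 -0.3441  0.098 ]
433 180 [ 0.5809 -0.2722  0.098 ]
352 193 [ 0.5208 -0.2867  0.06  ]
352 241 [ 0.5199 -0.3295  0.06  ]
330 162 [ 0.5011 -0.255   0.12  ]
438 165 [ 0.5776 -0.2587  0.12  ]
```

Request:
{"op": "send_rows", "data": {"deltas": [{"gripper": 0.6,"dx": 0.12,"dy": 0,"dz": 0.8,"ax": 0,"ay": 0,"az": 0},{"gripper": 0.6,"dx": 0,"dy": 0,"dz": 0.8,"ax": 0,"ay": 0,"az": 0},{"gripper": 0.6,"dx": 0,"dy": 0,"dz": 0.8,"ax": 0,"ay": 0,"az": 0},{"gripper": 0.6,"dx": 0,"dy": 0,"dz": 0.8,"ax": 0,"ay": 0,"az": 0},{"gripper": 0.6,"dx": 0,"dy": 0,"dz": 0.8,"ax": 0,"ay": 0,"az": 0},{"gripper": 0.6,"dx": 0,"dy": 0,"dz": 0.8,"ax": 0,"ay": 0,"az": 0},{"gripper": 0.6,"dx": 0,"dy": 0,"dz": 0.8,"ax": 0,"ay": 0,"az": 0},{"gripper": 0.6,"dx": 0,"dy": 0,"dz": 0.5,"ax": 0,"ay": 0,"az": 0},{"gripper": 0.6,"dx": 0,"dy": 0,"dz": 0,"ax": 0,"ay": 0,"az": 0},{"gripper": 0.6,"dx": 0,"dy": 0,"dz": 0,"ax": 0,"ay": 0,"az": 0}]}}

```text
time_s: 3.48
tool_pos: [0.4906, -0.2996, 0.0784]
ee_rot: [-0.001, 0.722, 0.692, -0.0]
contact_force: [0.5, -0.4, 0.0]
gripper_width: 0.0511
finger_force: 0.0
```

Request:
{"op": "send_rows", "data": {"deltas": [{"gripper": 0,"dx": 0,"dy": 0,"dz": 0,"ax": 0,"ay": 0,"az": 0},{"gripper": 0,"dx": 0,"dy": 0,"dz": 0,"ax": 0,"ay": 0,"az": 0},{"gripper": 0,"dx": 0,"dy": 0,"dz": 0,"ax": 0,"ay": 0,"az": 0},{"gripper": 0,"dx": 0,"dy": 0,"dz": 0,"ax": 0,"ay": 0,"az": 0},{"gripper": 0,"dx": 0,"dy": 0,"dz": 0,"ax": 0,"ay": 0,"az": 0},{"gripper": 0,"dx": 0,"dy": 0,"dz": 0,"ax": 0,"ay": 0,"az": 0},{"gripper": 0,"dx": 0,"dy": 0,"dz": 0,"ax": 0,"ay": 0,"az": 0},{"gripper": 0,"dx": 0,"dy": 0,"dz": 0,"ax": 0,"ay": 0,"az": 0},{"gripper": 0,"dx": 0,"dy": 0,"dz": 0,"ax": 0,"ay": 0,"az": 0},{"gripper": 0,"dx": 0,"dy": 0,"dz": 0,"ax": 0,"ay": 0,"az": 0}]}}

```text
time_s: 4.32
tool_pos: [0.4929, -0.3006, 0.0808]
ee_rot: [0.002, 0.722, 0.692, 0.001]
contact_force: [1.1, -0.1, 5.7]
gripper_width: 0.0261
finger_force: 25.8
```

Request:
{"op": "send_rows", "data": {"deltas": [{"gripper": 0,"dx": 0,"dy": 0,"dz": -0.5,"ax": 0,"ay": 0,"az": 0},{"gripper": 0,"dx": 0,"dy": 0,"dz": -0.7,"ax": 0,"ay": 0,"az": 0},{"gripper": 0,"dx": 0,"dy": 0,"dz": -0.7,"ax": 0,"ay": 0,"az": 0},{"gripper": 0,"dx": 0,"dy": 0,"dz": -0.7,"ax": 0,"ay": 0,"az": 0},{"gripper": 0,"dx": 0,"dy": 0,"dz": -0.7,"ax": 0,"ay": 0,"az": 0},{"gripper": 0,"dx": 0,"dy": 0,"dz": -0.5,"ax": 0,"ay": 0,"az": 0},{"gripper": 0,"dx": 0,"dy": 0,"dz": -0.2,"ax": 0,"ay": 0,"az": 0},{"gripper": 0,"dx": -0.3,"dy": 0,"dz": 0,"ax": 0,"ay": 0,"az": 0},{"gripper": 0,"dx": -0.5,"dy": 0,"dz": 0,"ax": 0,"ay": 0,"az": 0},{"gripper": 0,"dx": -0.6,"dy": 0,"dz": 0,"ax": 0,"ay": 0,"az": 0}]}}

```text
time_s: 5.15
tool_pos: [0.4891, -0.3351, 0.1777]
ee_rot: [-0.001, 0.721, 0.692, -0.0]
contact_force: [0.4, -0.9, -0.4]
gripper_width: 0.0264
finger_force: 25.2
```

Request:
{"op": "send_rows", "data": {"deltas": [{"gripper": 0,"dx": -0.7,"dy": 0,"dz": 0,"ax": 0,"ay": 0,"az": 0},{"gripper": 0,"dx": -0.7,"dy": 0,"dz": 0,"ax": 0,"ay": 0,"az": 0},{"gripper": 0,"dx": -0.7,"dy": 0,"dz": 0,"ax": 0,"ay": 0,"az": 0},{"gripper": 0,"dx": -0.7,"dy": 0.3,"dz": 0,"ax": 0,"ay": 0,"az": 0},{"gripper": 0,"dx": -0.7,"dy": 0.5,"dz": 0,"ax": 0,"ay": 0,"az": 0},{"gripper": 0,"dx": -0.7,"dy": 0.5,"dz": 0,"ax": 0,"ay": 0,"az": 0},{"gripper": 0,"dx": -0.4,"dy": 0.2,"dz": 0,"ax": 0,"ay": 0,"az": 0},{"gripper": 0,"dx": -0.1,"dy": 0.1,"dz": 0,"ax": 0,"ay": 0,"az": 0},{"gripper": 0,"dx": 0,"dy": 0,"dz": 0,"ax": 0,"ay": 0,"az": 0},{"gripper": 0,"dx": 0,"dy": 0,"dz": 0,"ax": 0,"ay": 0,"az": 0}]}}

```text
time_s: 5.98
tool_pos: [0.5238, -0.4539, 0.1774]
ee_rot: [-0.001, 0.722, 0.692, -0.0]
contact_force: [-0.5, -0.8, -0.8]
gripper_width: 0.0267
finger_force: 25.2
```

Run:
```python
from rig import monitor,snapshot
import cv2,numpy as np
s=monitor.sense();print(s["tool_pos"],s["ee_rot"],s["contact_force"])
b=snapshot("scene")[:,:,::-1];w=snapshot("wrist")[:,:,::-1]
cv2.imwrite("pics/c2.png",np.hstack([cv2.resize(w,(400,300)),cv2.resize(b[90:300,200:480],(400,300),interpolation=2)]))
```

```text
[ 0.52383393 -0.45391729  0.17735918] [-1.27254170e-03  7.22110119e-01  6.91776944e-01 -1.25565711e-04] [-0.46930865 -0.77375702 -0.78346724]
```

View pics/c2.png

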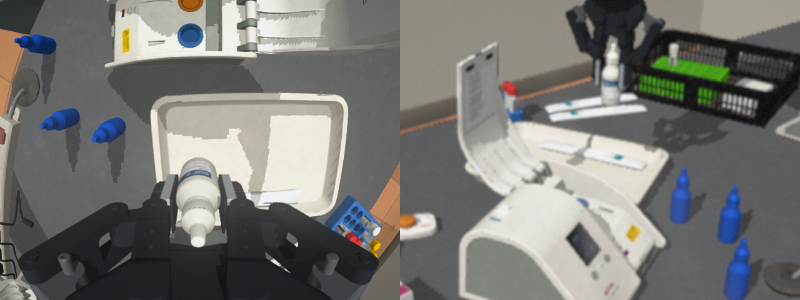

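The wrist and scene views show the bottle gripped, upright and over the tray's near part. I'll lower it.

Request:
{"op": "send_rows", "data": {"deltas": [{"gripper": 0,"dx": 0,"dy": 0,"dz": 0.4,"ax": 0,"ay": 0,"az": 0},{"gripper": 0,"dx": 0,"dy": 0,"dz": 0.7,"ax": 0,"ay": 0,"az": 0},{"gripper": 0,"dx": 0,"dy": 0,"dz": 0.8,"ax": 0,"ay": 0,"az": 0},{"gripper": 0,"dx": 0,"dy": 0,"dz": 0.8,"ax": 0,"ay": 0,"az": 0},{"gripper": 0,"dx": 0,"dy": 0,"dz": 0.8,"ax": 0,"ay": 0,"az": 0},{"gripper": 0,"dx": 0,"dy": 0,"dz": 0.8,"ax": 0,"ay": 0,"az": 0},{"gripper": 0,"dx": 0,"dy": 0,"dz": 0.7,"ax": 0,"ay": 0,"az": 0},{"gripper": 0,"dx": 0,"dy": 0,"dz": 0.5,"ax": 0,"ay": 0,"az": 0},{"gripper": 0,"dx": 0,"dy": 0,"dz": 0.2,"ax": 0,"ay": 0,"az": 0},{"gripper": 0,"dx": 0,"dy": 0,"dz": 0,"ax": 0,"ay": 0,"az": 0}]}}

```text
time_s: 6.92
tool_pos: [0.5235, -0.4522, 0.0343]
ee_rot: [-0.002, 0.722, 0.692, -0.0]
contact_force: [-0.7, 0.4, -0.8]
gripper_width: 0.0264
finger_force: 25.2
```

Request:
{"op": "send_rows", "data": {"deltas": [{"gripper": 0,"dx": 0,"dy": 0,"dz": 0.05,"ax": 0,"ay": 0,"az": 0},{"gripper": 0,"dx": 0,"dy": 0,"dz": 0.05,"ax": 0,"ay": 0,"az": 0},{"gripper": 0,"dx": 0,"dy": 0,"dz": 0.05,"ax": 0,"ay": 0,"az": 0},{"gripper": 0,"dx": 0,"dy": 0,"dz": 0.05,"ax": 0,"ay": 0,"az": 0},{"gripper": 0,"dx": 0,"dy": 0,"dz": 0.05,"ax": 0,"ay": 0,"az": 0},{"gripper": 0,"dx": 0,"dy": 0,"dz": 0.05,"ax": 0,"ay": 0,"az": 0},{"gripper": 0,"dx": 0,"dy": 0,"dz": 0.04,"ax": 0,"ay": 0,"az": 0},{"gripper": 0,"dx": 0,"dy": 0,"dz": 0,"ax": 0,"ay": 0,"az": 0},{"gripper": 0,"dx": 0,"dy": 0,"dz": 0,"ax": 0,"ay": 0,"az": 0},{"gripper": 0,"dx": 0,"dy": 0,"dz": 0,"ax": 0,"ay": 0,"az": 0}]}}

```text
time_s: 7.75
tool_pos: [0.5248, -0.4538, 0.0278]
ee_rot: [-0.0, 0.722, 0.692, -0.0]
contact_force: [-0.8, 0.0, -0.2]
gripper_width: 0.0262
finger_force: 25.2
```

Request:
{"op": "send_rows", "data": {"deltas": [{"gripper": 0,"dx": 0,"dy": 0,"dz": 0.04,"ax": 0,"ay": 0,"az": 0},{"gripper": 0,"dx": 0,"dy": 0,"dz": 0.03,"ax": 0,"ay": 0,"az": 0},{"gripper": 0,"dx": 0,"dy": 0,"dz": 0.03,"ax": 0,"ay": 0,"az": 0},{"gripper": 0,"dx": 0,"dy": 0,"dz": 0,"ax": 0,"ay": 0,"az": 0},{"gripper": 0,"dx": 0,"dy": 0,"dz": 0,"ax": 0,"ay": 0,"az": 0},{"gripper": 0,"dx": 0,"dy": 0,"dz": 0,"ax": 0,"ay": 0,"az": 0},{"gripper": 0,"dx": 0,"dy": 0,"dz": 0,"ax": 0,"ay": 0,"az": 0},{"gripper": 0,"dx": 0,"dy": 0,"dz": 0,"ax": 0,"ay": 0,"az": 0},{"gripper": 0,"dx": 0,"dy": 0,"dz": 0,"ax": 0,"ay": 0,"az": 0},{"gripper": 0,"dx": 0,"dy": 0,"dz": 0,"ax": 0,"ay": 0,"az": 0}]}}

```text
time_s: 8.58
tool_pos: [0.5248, -0.4538, 0.0253]
ee_rot: [0.0, 0.722, 0.692, 0.0]
contact_force: [1.1, 0.1, 0.0]
gripper_width: 0.0263
finger_force: 25.2
```

Request:
{"op": "send_rows", "data": {"deltas": [{"gripper": 0,"dx": 0,"dy": 0,"dz": 0.04,"ax": 0,"ay": 0,"az": 0},{"gripper": 0,"dx": 0,"dy": 0,"dz": 0.03,"ax": 0,"ay": 0,"az": 0},{"gripper": 0,"dx": 0,"dy": 0,"dz": 0.03,"ax": 0,"ay": 0,"az": 0},{"gripper": 0,"dx": 0,"dy": 0,"dz": 0,"ax": 0,"ay": 0,"az": 0},{"gripper": 0,"dx": 0,"dy": 0,"dz": 0,"ax": 0,"ay": 0,"az": 0},{"gripper": 0,"dx": 0,"dy": 0,"dz": 0,"ax": 0,"ay": 0,"az": 0},{"gripper": 0,"dx": 0,"dy": 0,"dz": 0,"ax": 0,"ay": 0,"az": 0},{"gripper": 0,"dx": 0,"dy": 0,"dz": 0,"ax": 0,"ay": 0,"az": 0},{"gripper": 0,"dx": 0,"dy": 0,"dz": 0,"ax": 0,"ay": 0,"az": 0},{"gripper": 0,"dx": 0,"dy": 0,"dz": 0,"ax": 0,"ay": 0,"az": 0}]}}

```text
time_s: 9.42
tool_pos: [0.5248, -0.4538, 0.0252]
ee_rot: [0.001, 0.722, 0.692, 0.0]
contact_force: [-2.9, 2.8, 9.7]
gripper_width: 0.0265
finger_force: 26.1
```

Contact felt at 9.7 N. I'll ease off slightly, release and lift.

Request:
{"op": "send_rows", "data": {"deltas": [{"gripper": 0,"dx": 0,"dy": 0,"dz": -0.06,"ax": 0,"ay": 0,"az": 0},{"gripper": 0,"dx": 0,"dy": 0,"dz": 0,"ax": 0,"ay": 0,"az": 0},{"gripper": 0.33,"dx": 0,"dy": 0,"dz": 0,"ax": 0,"ay": 0,"az": 0},{"gripper": 0.36,"dx": 0,"dy": 0,"dz": 0,"ax": 0,"ay": 0,"az": 0},{"gripper": 0.4,"dx": 0,"dy": 0,"dz": 0,"ax": 0,"ay": 0,"az": 0},{"gripper": 0.45,"dx": 0,"dy": 0,"dz": 0,"ax": 0,"ay": 0,"az": 0},{"gripper": 0.5,"dx": 0,"dy": 0,"dz": 0,"ax": 0,"ay": 0,"az": 0},{"gripper": 0.5,"dx": 0,"dy": 0,"dz": 0,"ax": 0,"ay": 0,"az": 0},{"gripper": 0.5,"dx": 0,"dy": 0,"dz": 0,"ax": 0,"ay": 0,"az": 0},{"gripper": 0.5,"dx": 0,"dy": 0,"dz": 0,"ax": 0,"ay": 0,"az": 0}]}}

```text
time_s: 10.25
tool_pos: [0.5247, -0.4537, 0.0242]
ee_rot: [-0.0, 0.722, 0.692, -0.0]
contact_force: [-0.6, 0.8, -0.3]
gripper_width: 0.0425
finger_force: 0.0
```

Request:
{"op": "send_rows", "data": {"deltas": [{"gripper": 0.5,"dx": 0,"dy": 0,"dz": -0.3,"ax": 0,"ay": 0,"az": 0},{"gripper": 0.5,"dx": 0,"dy": 0,"dz": -0.5,"ax": 0,"ay": 0,"az": 0},{"gripper": 0.5,"dx": 0,"dy": 0,"dz": -0.8,"ax": 0,"ay": 0,"az": 0},{"gripper": 0.5,"dx": 0,"dy": 0,"dz": -0.9,"ax": 0,"ay": 0,"az": 0},{"gripper": 0.5,"dx": 0,"dy": 0,"dz": -0.9,"ax": 0,"ay": 0,"az": 0},{"gripper": 0.5,"dx": 0,"dy": 0,"dz": -0.9,"ax": 0,"ay": 0,"az": 0},{"gripper": 0,"dx": 0,"dy": 0,"dz": -0.9,"ax": 0,"ay": 0,"az": 0},{"gripper": 0,"dx": 0,"dy": 0,"dz": -0.9,"ax": 0,"ay": 0,"az": 0},{"gripper": 0,"dx": 0,"dy": 0,"dz": -0.9,"ax": 0,"ay": 0,"az": 0},{"gripper": 0,"dx": 0,"dy": 0,"dz": -0.9,"ax": 0,"ay": 0,"az": 0}]}}

```text
time_s: 11.08
tool_pos: [0.5247, -0.4537, 0.2249]
ee_rot: [0.001, 0.722, 0.692, 0.0]
contact_force: [0.6, -0.1, -0.0]
gripper_width: 0.0003
finger_force: 0.0
```

Run:
```python
from rig import monitor,snapshot
import cv2,numpy as np
s=monitor.sense();print(s["tool_pos"],s["ee_rot"],s["contact_force"],s["qpos"])
b=snapshot("scene")[:,:,::-1];w=snapshot("wrist")[:,:,::-1]
cv2.imwrite("pics/c3.png",np.hstack([cv2.resize(w,(400,300)),cv2.resize(b[90:300,200:480],(400,300),interpolation=2)]))
```

```text
[ 0.5247495  -0.45374831  0.22489455] [1.07585686e-03 7.21823905e-01 6.92075923e-01 9.67946558e-05] [ 0.64547844 -0.06090923 -0.00785095] [-7.12960147e-01  6.57223841e-01  6.33089209e-01  1.54450130e+00
 -8.09358005e-06  8.99909300e-01]
```

View pics/c3.png

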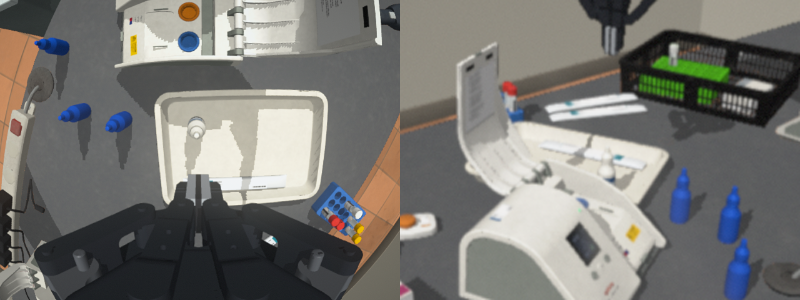

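The bottle stands upright in the tray (wrist view (197,127)), and the lid is unchanged. Its outer face near the lip is now about vertical at x≈0.655, z 0.165–0.252. I'll go up and over with a closed gripper tilted 30°, drop behind the lip and pull forward.

Request:
{"op": "send_rows", "data": {"deltas": [{"gripper": 0,"dx": 0,"dy": 0,"dz": -0.9,"ax": 0,"ay": 0,"az": 0},{"gripper": 0,"dx": 0.3,"dy": 0,"dz": -0.9,"ax": 0,"ay": 0,"az": 0},{"gripper": 0,"dx": 0.6,"dy": 0,"dz": -0.9,"ax": 0,"ay": 0,"az": 0},{"gripper": 0,"dx": 0.7,"dy": 0,"dz": -0.9,"ax": 0,"ay": 0,"az": 0},{"gripper": 0,"dx": 0.7,"dy": 0,"dz": -0.9,"ax": 0,"ay": 0,"az": 0},{"gripper": 0,"dx": 0.7,"dy": 0,"dz": -0.9,"ax": 0,"ay": 0,"az": 0},{"gripper": 0,"dx": 0.7,"dy": 0,"dz": 0,"ax": 0,"ay": 0,"az": 0},{"gripper": 0,"dx": 0.7,"dy": 0,"dz": 0,"ax": 0,"ay": 0,"az": 0},{"gripper": 0,"dx": 0.7,"dy": 0,"dz": 0,"ax": 0,"ay": 0,"az": 0},{"gripper": 0,"dx": 0.4,"dy": 0,"dz": 0,"ax": 0,"ay": 0,"az": 0}]}}

```text
time_s: 12.02
tool_pos: [0.5305, -0.3145, 0.3577]
ee_rot: [0.0, 0.721, 0.693, 0.0]
contact_force: [0.4, -0.4, -0.3]
gripper_width: 0.0003
finger_force: 0.0
```

Request:
{"op": "send_rows", "data": {"deltas": [{"gripper": 0,"dx": 0,"dy": 0,"dz": 0,"ax": -0.7,"ay": 0,"az": 0},{"gripper": 0,"dx": 0,"dy": 0,"dz": 0,"ax": -0.9,"ay": 0,"az": 0},{"gripper": 0,"dx": 0,"dy": 0,"dz": 0,"ax": -0.9,"ay": 0,"az": 0},{"gripper": 0,"dx": 0,"dy": 0,"dz": 0,"ax": -0.9,"ay": 0,"az": 0},{"gripper": 0,"dx": 0,"dy": 0,"dz": 0,"ax": -0.9,"ay": 0,"az": 0},{"gripper": 0,"dx": 0,"dy": 0,"dz": 0,"ax": -0.7,"ay": 0,"az": 0},{"gripper": 0,"dx": 0,"dy": 0.7,"dz": 0.4,"ax": 0,"ay": 0,"az": 0},{"gripper": 0,"dx": 0,"dy": 0.7,"dz": 0.4,"ax": 0,"ay": 0,"az": 0},{"gripper": 0,"dx": 0,"dy": 0.7,"dz": 0.4,"ax": 0,"ay": 0,"az": 0},{"gripper": 0,"dx": 0,"dy": 0.7,"dz": 0.4,"ax": 0,"ay": 0,"az": 0}]}}

```text
time_s: 12.85
tool_pos: [0.6111, -0.32, 0.3575]
ee_rot: [0.187, 0.698, 0.668, 0.179]
contact_force: [-0.4, -0.7, 0.1]
gripper_width: -0.0001
finger_force: 0.0
```

Request:
{"op": "send_rows", "data": {"deltas": [{"gripper": 0,"dx": 0,"dy": 0.75,"dz": 0.43,"ax": 0,"ay": 0,"az": 0},{"gripper": 0,"dx": 0,"dy": 0.75,"dz": 0.43,"ax": 0,"ay": 0,"az": 0},{"gripper": 0,"dx": 0,"dy": 0.75,"dz": 0.43,"ax": 0,"ay": 0,"az": 0},{"gripper": 0,"dx": 0,"dy": 0.75,"dz": 0.43,"ax": 0,"ay": 0,"az": 0},{"gripper": 0,"dx": 0,"dy": 0,"dz": 0,"ax": 0,"ay": 0,"az": 0},{"gripper": 0,"dx": 0,"dy": -0.4,"dz": 0.7,"ax": 0,"ay": 0,"az": 0},{"gripper": 0,"dx": 0,"dy": -0.4,"dz": 0.7,"ax": 0,"ay": 0,"az": 0},{"gripper": 0,"dx": 0,"dy": -0.4,"dz": 0.7,"ax": 0,"ay": 0,"az": 0},{"gripper": 0,"dx": 0,"dy": 0,"dz": 0,"ax": 0,"ay": 0,"az": 0},{"gripper": 0,"dx": 0,"dy": 0,"dz": 0,"ax": 0,"ay": 0,"az": 0}]}}

```text
time_s: 13.68
tool_pos: [0.6964, -0.3231, 0.295]
ee_rot: [0.185, 0.698, 0.668, 0.178]
contact_force: [-0.2, -0.5, 0.3]
gripper_width: 0.0001
finger_force: 0.0
```

Request:
{"op": "send_rows", "data": {"deltas": [{"gripper": 0,"dx": 0.1,"dy": -0.33,"dz": 0.56,"ax": 0,"ay": 0,"az": 0},{"gripper": 0,"dx": 0.1,"dy": -0.33,"dz": 0.56,"ax": 0,"ay": 0,"az": 0},{"gripper": 0,"dx": 0.1,"dy": -0.33,"dz": 0.56,"ax": 0,"ay": 0,"az": 0},{"gripper": 0,"dx": 0,"dy": -0.33,"dz": 0.56,"ax": 0,"ay": 0,"az": 0},{"gripper": 0,"dx": 0,"dy": 0,"dz": 0,"ax": 0,"ay": 0,"az": 0},{"gripper": 0,"dx": 0,"dy": -0.35,"dz": -0.2,"ax": 0,"ay": 0,"az": 0},{"gripper": 0,"dx": 0,"dy": -0.35,"dz": -0.2,"ax": 0,"ay": 0,"az": 0},{"gripper": 0,"dx": 0,"dy": -0.35,"dz": -0.2,"ax": 0,"ay": 0,"az": 0},{"gripper": 0,"dx": 0,"dy": -0.35,"dz": -0.2,"ax": 0,"ay": 0,"az": 0},{"gripper": 0,"dx": 0,"dy": 0,"dz": 0,"ax": 0,"ay": 0,"az": 0}]}}

```text
time_s: 14.52
tool_pos: [0.6599, -0.3156, 0.2402]
ee_rot: [0.193, 0.695, 0.668, 0.182]
contact_force: [1.2, 1.2, 4.5]
gripper_width: 0.0001
finger_force: 2.1
```

Run:
```python
from rig import monitor,snapshot
import cv2,numpy as np
s=monitor.sense();print(s["tool_pos"],s["contact_force"],s["qpos"])
b=snapshot("scene")[:,:,::-1];w=snapshot("top")[:,:,::-1]
cv2.imwrite("pics/c4.png",np.hstack([cv2.resize(w[100:325,230:530],(400,300),interpolation=2),cv2.resize(b[60:300,160:480],(400,300),interpolation=2)]))
```

```text
[ 0.65987414 -0.31561275  0.24023502] [1.19811826 1.21130926 4.47701828] [-0.5475504   0.35125665  0.0385022   0.777139    0.2465013   1.12419109]
```

View pics/c4.png

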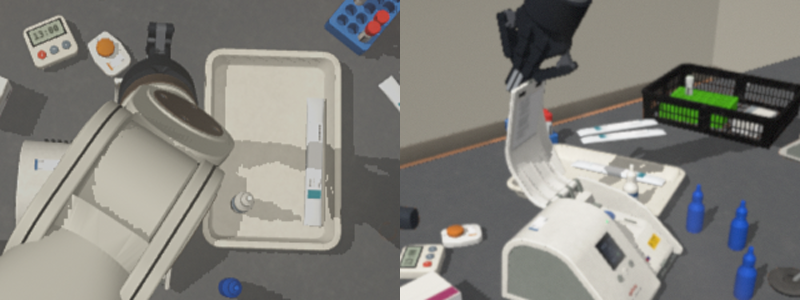

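The top view shows only the arm. In the scene view the fingertip is right at the lid's lip, and I need to know which side it is on. I'll zoom in.

Run:
```python
from rig import monitor,snapshot
import cv2,numpy as np
from h import *
b=snapshot("scene")[:,:,::-1];w=snapshot("wrist")[:,:,::-1]
cv2.imwrite("pics/c5.png",np.hstack([cv2.resize(w,(400,300)),cv2.resize(b[85:205,210:330],(400,400),interpolation=2)[:300]]))
c=calibration("scene");T=np.linalg.inv(c["T"]);f=240/np.tan(np.radians(c["fov_y"]/2))
p=T[:3]@np.r_[monitor.sense()["tool_pos"],1];u,v=c["cx"]+f*p[0]/p[2],c["cy"]+f*p[1]/p[2];print(u,v,400+(u-210)/.3,(v-85)/.3)
```

```text
249.2558628954967 133.6017539888244 530.8528763183224 162.00584662941472
```

View pics/c5.png

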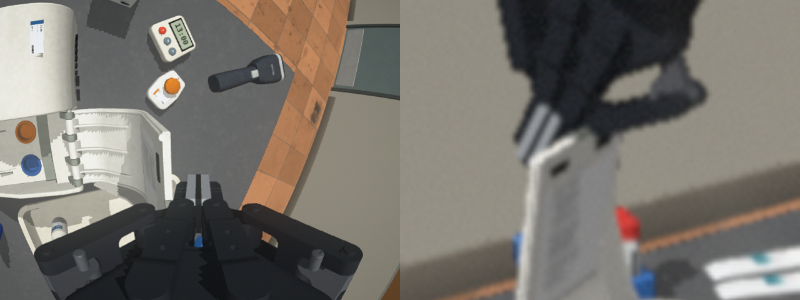

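The pads are visible just behind the lip, and the TCP projects to (531,162), hidden by the lid. So the tip is hooked on the rear side and I'll continue pulling.

Request:
{"op": "send_rows", "data": {"deltas": [{"gripper": 0,"dx": 0,"dy": -0.4,"dz": -0.23,"ax": 0,"ay": 0,"az": 0},{"gripper": 0,"dx": 0,"dy": -0.4,"dz": -0.23,"ax": 0,"ay": 0,"az": 0},{"gripper": 0,"dx": 0,"dy": -0.4,"dz": -0.23,"ax": 0,"ay": 0,"az": 0},{"gripper": 0,"dx": 0,"dy": -0.4,"dz": -0.23,"ax": 0,"ay": 0,"az": 0},{"gripper": 0,"dx": 0,"dy": -0.4,"dz": -0.23,"ax": 0,"ay": 0,"az": 0},{"gripper": 0,"dx": 0,"dy": -0.4,"dz": -0.23,"ax": 0,"ay": 0,"az": 0},{"gripper": 0,"dx": 0,"dy": -0.4,"dz": -0.23,"ax": 0,"ay": 0,"az": 0},{"gripper": 0,"dx": 0,"dy": -0.4,"dz": -0.23,"ax": 0,"ay": 0,"az": 0},{"gripper": 0,"dx": 0,"dy": -0.4,"dz": -0.23,"ax": 0,"ay": 0,"az": 0},{"gripper": 0,"dx": 0,"dy": 0,"dz": 0,"ax": 0,"ay": 0,"az": 0}]}}

```text
time_s: 15.55
tool_pos: [0.5511, -0.3098, 0.2313]
ee_rot: [0.186, 0.698, 0.668, 0.179]
contact_force: [-0.3, 0.4, -0.8]
gripper_width: 0.0
finger_force: 0.0
```

Run:
```python
from rig import monitor,snapshot
import cv2,numpy as np
b=snapshot("scene")[:,:,::-1];w=snapshot("wrist")[:,:,::-1]
cv2.imwrite("pics/c6.png",np.hstack([cv2.resize(w,(400,300)),cv2.resize(b[60:300,160:480],(400,300),interpolation=2)]))
```

```text
(no output)
```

View pics/c6.png

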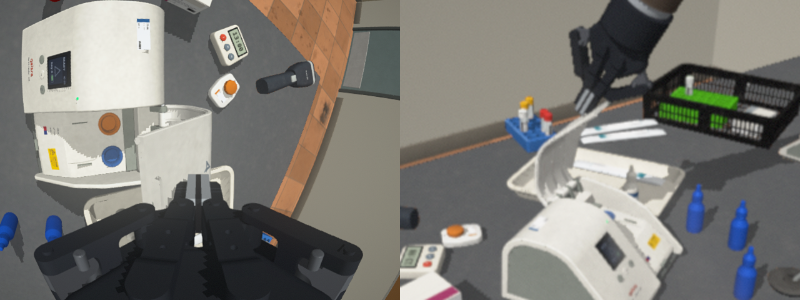

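The lid is now past upright and leaning over the bay, with the finger behind it. I'll follow its arc forward and down.

Request:
{"op": "send_rows", "data": {"deltas": [{"gripper": 0,"dx": 0,"dy": -0.53,"dz": -0.1,"ax": 0,"ay": 0,"az": 0},{"gripper": 0,"dx": 0,"dy": -0.53,"dz": -0.1,"ax": 0,"ay": 0,"az": 0},{"gripper": 0,"dx": 0,"dy": -0.53,"dz": -0.1,"ax": 0,"ay": 0,"az": 0},{"gripper": 0,"dx": 0,"dy": -0.53,"dz": -0.1,"ax": 0,"ay": 0,"az": 0},{"gripper": 0,"dx": 0,"dy": -0.53,"dz": -0.1,"ax": 0,"ay": 0,"az": 0},{"gripper": 0,"dx": 0,"dy": -0.53,"dz": -0.1,"ax": 0,"ay": 0,"az": 0},{"gripper": 0,"dx": 0,"dy": -0.5,"dz": 0.25,"ax": 0,"ay": 0,"az": 0},{"gripper": 0,"dx": 0,"dy": -0.5,"dz": 0.25,"ax": 0,"ay": 0,"az": 0},{"gripper": 0,"dx": 0,"dy": 0,"dz": 0,"ax": 0,"ay": 0,"az": 0},{"gripper": 0,"dx": 0,"dy": 0,"dz": 0,"ax": 0,"ay": 0,"az": 0}]}}

```text
time_s: 16.48
tool_pos: [0.4615, -0.3056, 0.1805]
ee_rot: [0.186, 0.698, 0.668, 0.179]
contact_force: [-0.2, -0.1, 0.2]
gripper_width: 0.0002
finger_force: 0.0
```

Request:
{"op": "send_rows", "data": {"deltas": [{"gripper": 0,"dx": 0,"dy": 0.4,"dz": -0.7,"ax": 0,"ay": 0,"az": 0},{"gripper": 0,"dx": 0,"dy": 0.4,"dz": -0.7,"ax": 0,"ay": 0,"az": 0},{"gripper": 0,"dx": -0.2,"dy": 0.4,"dz": -0.7,"ax": 0,"ay": 0,"az": 0},{"gripper": 0,"dx": -0.2,"dy": 0,"dz": 0,"ax": 0.8,"ay": 0,"az": 0},{"gripper": 0,"dx": 0,"dy": 0,"dz": 0,"ax": 0.9,"ay": 0,"az": 0},{"gripper": 0,"dx": 0,"dy": 0,"dz": 0,"ax": 0.9,"ay": 0,"az": 0},{"gripper": 0,"dx": 0,"dy": 0,"dz": 0,"ax": 0.9,"ay": 0,"az": 0},{"gripper": 0,"dx": 0,"dy": 0,"dz": 0,"ax": 0.9,"ay": 0,"az": 0},{"gripper": 0,"dx": 0,"dy": 0.5,"dz": 0,"ax": 0.6,"ay": 0,"az": 0},{"gripper": 0,"dx": 0,"dy": 0.5,"dz": 0,"ax": 0,"ay": 0,"az": 0}]}}

```text
time_s: 17.32
tool_pos: [0.4896, -0.3168, 0.2427]
ee_rot: [-0.0, 0.721, 0.693, -0.0]
contact_force: [0.2, -1.6, -0.1]
gripper_width: -0.0001
finger_force: 0.0
```

Request:
{"op": "send_rows", "data": {"deltas": [{"gripper": 0,"dx": 0,"dy": 0,"dz": 0.4,"ax": 0,"ay": 0,"az": 0},{"gripper": 0,"dx": 0,"dy": 0,"dz": 0.5,"ax": 0,"ay": 0,"az": 0},{"gripper": 0,"dx": 0,"dy": 0,"dz": 0.5,"ax": 0,"ay": 0,"az": 0},{"gripper": 0,"dx": 0,"dy": 0,"dz": 0.5,"ax": 0,"ay": 0,"az": 0},{"gripper": 0,"dx": 0,"dy": 0,"dz": 0.5,"ax": 0,"ay": 0,"az": 0},{"gripper": 0,"dx": 0,"dy": 0,"dz": 0.5,"ax": 0,"ay": 0,"az": 0},{"gripper": 0,"dx": 0,"dy": 0,"dz": 0.4,"ax": 0,"ay": 0,"az": 0},{"gripper": 0,"dx": 0,"dy": 0,"dz": 0,"ax": 0,"ay": 0,"az": 0},{"gripper": 0,"dx": 0,"dy": 0,"dz": 0,"ax": 0,"ay": 0,"az": 0},{"gripper": 0,"dx": 0,"dy": 0,"dz": 0,"ax": 0,"ay": 0,"az": 0}]}}

```text
time_s: 18.15
tool_pos: [0.4866, -0.3172, 0.1609]
ee_rot: [0.001, 0.722, 0.692, 0.0]
contact_force: [0.4, 0.5, 0.5]
gripper_width: 0.0
finger_force: 0.0
```

Request:
{"op": "send_rows", "data": {"deltas": [{"gripper": 0,"dx": 0,"dy": 0,"dz": 0.3,"ax": 0,"ay": 0,"az": 0},{"gripper": 0,"dx": 0,"dy": 0,"dz": 0.3,"ax": 0,"ay": 0,"az": 0},{"gripper": 0,"dx": 0,"dy": 0,"dz": 0.3,"ax": 0,"ay": 0,"az": 0},{"gripper": 0,"dx": 0,"dy": 0,"dz": 0.3,"ax": 0,"ay": 0,"az": 0},{"gripper": 0,"dx": 0,"dy": 0,"dz": 0.3,"ax": 0,"ay": 0,"az": 0},{"gripper": 0,"dx": 0,"dy": 0,"dz": 0.2,"ax": 0,"ay": 0,"az": 0},{"gripper": 0,"dx": 0,"dy": 0,"dz": 0.15,"ax": 0,"ay": 0,"az": 0},{"gripper": 0,"dx": 0,"dy": 0,"dz": 0.1,"ax": 0,"ay": 0,"az": 0},{"gripper": 0,"dx": 0,"dy": 0,"dz": 0,"ax": 0,"ay": 0,"az": 0},{"gripper": 0,"dx": 0,"dy": 0,"dz": 0,"ax": 0,"ay": 0,"az": 0}]}}

```text
time_s: 18.98
tool_pos: [0.4864, -0.3169, 0.1125]
ee_rot: [0.0, 0.722, 0.692, 0.0]
contact_force: [-2.4, 1.3, 5.2]
gripper_width: 0.0002
finger_force: 3.0
```

Request:
{"op": "send_rows", "data": {"deltas": [{"gripper": 0,"dx": 0,"dy": 0,"dz": 0.05,"ax": 0,"ay": 0,"az": 0},{"gripper": 0,"dx": 0,"dy": 0,"dz": 0.04,"ax": 0,"ay": 0,"az": 0},{"gripper": 0,"dx": 0,"dy": 0,"dz": 0.04,"ax": 0,"ay": 0,"az": 0},{"gripper": 0,"dx": 0,"dy": 0,"dz": 0.04,"ax": 0,"ay": 0,"az": 0},{"gripper": 0,"dx": 0,"dy": 0,"dz": 0,"ax": 0,"ay": 0,"az": 0},{"gripper": 0,"dx": 0,"dy": 0,"dz": 0,"ax": 0,"ay": 0,"az": 0},{"gripper": 0,"dx": 0,"dy": 0,"dz": 0,"ax": 0,"ay": 0,"az": 0},{"gripper": 0,"dx": 0,"dy": 0,"dz": 0,"ax": 0,"ay": 0,"az": 0},{"gripper": 0,"dx": 0,"dy": 0,"dz": 0,"ax": 0,"ay": 0,"az": 0},{"gripper": 0,"dx": 0,"dy": 0,"dz": 0,"ax": 0,"ay": 0,"az": 0}]}}

```text
time_s: 19.82
tool_pos: [0.4867, -0.3171, 0.1118]
ee_rot: [0.002, 0.722, 0.692, 0.001]
contact_force: [-8.3, 5.2, 22.7]
gripper_width: -0.0001
finger_force: 11.7
```

The lid stops firmly at z=0.112, as expected when shut. I'll retreat and check.

Request:
{"op": "send_rows", "data": {"deltas": [{"gripper": 0,"dx": 0,"dy": 0,"dz": -0.3,"ax": 0,"ay": 0,"az": 0},{"gripper": 0,"dx": 0,"dy": 0,"dz": -0.8,"ax": 0,"ay": 0,"az": 0},{"gripper": 0,"dx": 0,"dy": 0,"dz": -0.9,"ax": 0,"ay": 0,"az": 0},{"gripper": 0,"dx": 0,"dy": 0,"dz": -0.9,"ax": 0,"ay": 0,"az": 0},{"gripper": 0,"dx": 0,"dy": -0.9,"dz": -0.9,"ax": 0,"ay": 0,"az": 0},{"gripper": 0,"dx": 0,"dy": -0.9,"dz": -0.9,"ax": 0,"ay": 0,"az": 0},{"gripper": 0,"dx": 0,"dy": -0.9,"dz": 0,"ax": 0,"ay": 0,"az": 0},{"gripper": 0,"dx": 0,"dy": -0.9,"dz": 0,"ax": 0,"ay": 0,"az": 0},{"gripper": 0,"dx": 0,"dy": -0.4,"dz": 0,"ax": 0,"ay": 0,"az": 0},{"gripper": 0,"dx": 0,"dy": 0,"dz": 0,"ax": 0,"ay": 0,"az": 0}]}}

```text
time_s: 20.65
tool_pos: [0.3849, -0.3128, 0.2252]
ee_rot: [0.0, 0.722, 0.692, 0.0]
contact_force: [0.8, 0.6, 1.2]
gripper_width: -0.0003
finger_force: 0.0
```

Run:
```python
from rig import monitor,snapshot
import cv2,numpy as np
from h import *
s=monitor.sense();print(s["time_s"],s["tool_pos"],s["contact_force"])
b=snapshot("scene")[:,:,::-1];w=snapshot("top")[:,:,::-1]
cv2.imwrite("pics/c7.png",np.hstack([cv2.resize(w[130:325,235:495],(400,300),interpolation=2),cv2.resize(b[160:340,230:470],(400,300),interpolation=2)]))
for n in("scene","top"):
    c=calibration(n);T=np.linalg.inv(c["T"]);f=240/np.tan(np.radians(c["fov_y"]/2))
    for z in(.038,.048,.058):
        p=T[:3]@np.array([.417,-.311,z,1]);print(n,z,c["cx"]+f*p[0]/p[2],c["cy"]+f*p[1]/p[2])
```

```text
20.65 [ 0.38493025 -0.31275106  0.22523853] [0.78503005 0.61748757 1.23044226]
scene 0.038 371.8176157191152 259.92359607732124
scene 0.048 372.2067539225936 255.42322272946916
scene 0.058 372.60079255084486 250.86617609473848
top 0.038 333.0469031561376 308.09134350101124
top 0.048 333.24828439648417 308.0586949051966
top 0.058 333.4535949557384 308.0254092751447
```

View pics/c7.png

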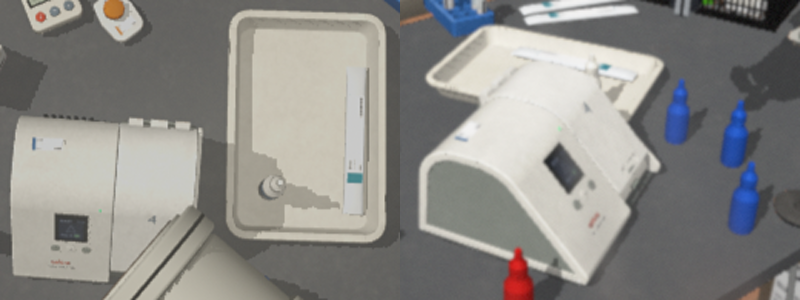

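The final view shows the lid flush with the housing, its lip near the predicted shut place, and the bottle upright in the tray. The bystanders are untouched and the arm is clear.

```bash
python3 -c "
from rig import job_done
print(job_done())"
```

```text
the job is handed in; nothing more can be done
None
```

The dropper bottle stands upright in the tray, the reader's lid is shut, the cartridge, carton and timer were not disturbed, and the job was handed in at about 21 s; no verdict came back.

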